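# Box a wax try-in for dispatch

## Task

Pack the wax try-in (the pink denture set up on its pale stone cast) for the clinic: stand it gently in the nest of the navy transport box, put the light blue lid on and press it down at both ends until it is fully home under both spring clips. Then lift the closed box by the lid's grip and set it down flat in the empty green bin at the left. Never drop the try-in or tip it over, and leave the other things on the bench where they are.

Things in the scene. Friction and masses are not known exactly. Their poses are not given: they have to be found in the camera images.
- box_tub: Navy blue open transport box, loose, 136 (x) x 96 (y) x 50 mm high, walls 3 mm. Origin at the centre of its underside, x along its length, z up. A sprung pale grey clip stands on each end (+x and -x).
- nest (a point): Centre of the nest on the box's inner floor, 4 mm above the box's underside. Low ribs (6 mm high) frame it, 69 (x) x 78 (y) mm; they stand only near its corners, so the middle 45 mm of its two x ends are open for fingers, with 30 mm from there to each end wall.
- box_clip_a (a joint): Swing of the sprung clip at the box's +x end: 0 at rest, about 0.08 as the lid passes. It is 40 mm wide, reaches 11 mm beyond the end wall and 77 mm above the box's underside; its hook overhangs the end wall by 4 mm, with a sloping ramp above. Pressing the lid past it takes about 5 to 10 N.
- box_clip_b (a joint): The same for the clip at the box's -x end.
- box_lid: Light blue lid, loose, 136 (x) x 96 (y) mm, lying right way up. Origin under the centre of its locating lip; the tapered lip, 18 mm high, goes inside the tub with 2 to 4 mm play; the plate is 18 to 22 mm above the origin. On top a grip bar 56 (x) x 18 (y) x 26 mm high. Fits either way round. Laid on the box it rests on the clips' ramps, 15 mm too high; home, its origin is 32 mm above the tub's.
- lid_end_a (a point): Point to press on the lid's top, 50 mm from its centre towards the lid's +x end. Fully home it lies 54 mm above the tub's underside; merely resting on the clips about 66 to 71 mm.
- lid_end_b (a point): The same at the lid's -x end.
- lid_grip (a point): Point inside the lid's grip bar, on the lid's centre, 46 mm above the lid's origin (24 mm above the plate's top, 2 mm below the bar's top): a good TCP point for the grasp, fingers closing along the lid's y.
- wax_up: Wax try-in: pink denture with teeth on a pale stone cast, 60 (x) x 70 (y) x 37 mm high. Origin at the centre of its underside, z up. The cast is upright-sided to 19 mm, the denture on it 55 x 61 mm, solid to 29 mm. Take it across x (60 mm). In the nest its x lies along the box's x, either way round.
- case_bin: Empty dark green picking bin at the left, fixed, 149 (x) x 226 (y) x 86 mm high; walls 82 mm, low wall (34 mm) at its mouth on the -y end, which faces roughly towards the robot's side of the bench. Origin at the centre of its underside; flat floor 2 mm above it, 134 x 210 mm inside. The box (158 mm long with its clips) goes in along the bin's y.
- lamp_cream: Cream magnifier lamp, fixed, an obstacle to go round: its lens head hangs upright like a disc at the right of the work, 200 mm across (x), from 215 to 465 mm above the bench, only 40 mm thick (y); its arm rises from there to the back wall. The head's centre is 0.165 m nearer the robot and 50 mm left of this origin (0.54, -0.26, 0.22).
- bare_cast: Bare yellow stone cast without a denture, 63 x 72 x 29 mm, loose bystander. Origin under its centre.
- pot: Blue wax pot with red lid, 56 x 60 x 71 mm, loose bystander. Origin under its centre.
- rim: Orange horseshoe of wax (bite rim), 55 x 64 x 16 mm, loose bystander. Origin under its centre.

How it is judged:
On the way, in this order (a step that is already met when the one before it is completed fails the run):
1. the try-in stands in the nest of the box (x of wax_up in the frame of box_tub between -0.008 and 0.008 m and y of wax_up in the frame of box_tub between -0.008 and 0.008 m and z of wax_up in the frame of box_tub below 0.008 m and angle between the z axis of wax_up and the z axis of box_tub, either way round below 0.1 rad), for 0.2 s.
2. the lid is pressed home under both clips, with the try-in in the box (all of step 1 and z of lid_end_a in the frame of box_tub between 0.049 and 0.0575 m and z of lid_end_b in the frame of box_tub between 0.049 and 0.0575 m and x of box_lid in the frame of box_tub between -0.006 and 0.006 m and y of box_lid in the frame of box_tub between -0.006 and 0.006 m), for 0.2 s.
3. the closed box is lifted off the bench, lid still clipped home (z of lid_end_a in the frame of box_tub between 0.049 and 0.0575 m and z of lid_end_b in the frame of box_tub between 0.049 and 0.0575 m and x of box_lid in the frame of box_tub between -0.006 and 0.006 m and y of box_lid in the frame of box_tub between -0.006 and 0.006 m and height (world z) of box_tub above 0.03 m), for 0.1 s.
At the end, for the whole second after the job is handed in: Box flat on the bin's floor (within 7 mm, 0.06 rad; centre within 40 mm across, 50 mm along of the bin's), lid home at both ends (press points 49 to 57.5 mm over the tub's underside, within 6 mm of centre), try-in in the nest (8 mm of centre, 4 mm of floor, 0.1 rad), all at rest (all of step 2 and x of box_tub in the frame of case_bin between -0.04 and 0.04 m and y of box_tub in the frame of case_bin between -0.05 and 0.05 m and z of box_tub in the frame of case_bin below 0.009 m and angle between box_tub's own z axis and vertical below 0.06 rad and linear speed of each of box_tub, box_lid, wax_up below 0.02 m/s); the robot touches nothing.
It fails at once if the try-in is dropped (falls free, touching nothing, at over 0.7 m/s, some 25 mm) (linear speed of wax_up above 0.7 m/s and contact force between wax_up and anything else below 0.02 N).
It fails at once if the try-in is tipped over (more than 0.5 rad) (angle between wax_up's own z axis and vertical above 0.5 rad).
It fails at once if the bare yellow cast is shifted by more than 30 mm (distance of bare_cast from where it was at the start of the episode above 0.03 m).
It fails at once if the wax pot is shifted by more than 30 mm (distance of pot from where it was at the start of the episode above 0.03 m).
It fails at once if the wax rim is shifted by more than 30 mm (distance of rim from where it was at the start of the episode above 0.03 m).
It also fails if it takes over 72 s, if anything falls off the work surface, if the arm or the gripper's body presses on something with over 40 N, if the wrist force passes 120 N, or if a joint passes its speed limit or range.

## Robot

A 6-joint arm with a two-finger parallel gripper is mounted at the origin on a cart in front of the work surface, level with it; the furniture and walls round the work are solid. World frame = base frame: x ahead of the robot, y to its left, z up, the work surface at z = 0. Lengths are in m, angles in rad, forces in N, time in s.
With the tool pointing down it reaches from about 0.35 to 0.775 m from the base axis. Payload 5.5 kg.
Tool frame: the origin (TCP) lies between the finger pads, 19 mm behind the fingertips; this is the grasp point; z points along the fingers, y is the line along which they close (so a half turn about z gives the same grasp; the last joint's range is limited). The gripper opens to 85 mm and grips with 20 to 120 N. Pads are 22 mm wide; open, the fingers measure 114 mm over their backs; the gripper's body (76 mm by 85 mm) begins 54 mm behind the grasp point. The pads swing forward as they close: fully open they stand 13 mm farther back than shut.
Start: joints at [1.011, 0.313, 0.046, 1.304, 0, 1.431], TCP at [0.234, 0.525, 0.25] pointing down, gripper open.
Joint ranges: [-2.76, 2.76], [-0.86, 1.69], [-1.03, 1.26], [-2.2, 2.34], [-1.47, 1.5], [-3.14, 3.14]. Speed limits (rad/s): [2.57, 2.57, 3.14, 3.14, 3.14, 3.14].

## Interface

Orientations are given as a unit quaternion [w, x, y, z].
In Python, from bench import manip gives the robot as it stands. Calls block until the motion is done:
- manip.reach(position, orientation): joint-space move of the TCP to a pose.
- manip.servo_line(position, speed=0.15, rot=None): straight line of the TCP; rot=None keeps the orientation; speed is the mean speed in m/s.
- manip.move_j(angles): joint-space move.
- manip.set_gripper(opening, squeeze=None): opening from 0.0 (shut) to 1.0 (fully open); squeeze is the grip in N (None keeps the last); returns when the fingers have stopped.
- manip.hold(seconds).
- manip.solve_ik(position, orientation): joint angles nearest the present ones, or None.
- manip.get_image(name): name is "scene" or "side" or "wrist"; returns a dict with "img" (384x512x3 uint8, red, green, blue), "depth" (384x512 float32, m along the optical axis (not along the pixel's ray), 0 where there is no reading), "camera_matrix" (3x3 intrinsics, pixels), "camera_from_world" (4x4, takes a point from world to camera coordinates); the wrist camera has in their place "mount" (4x4, takes a point from camera to tool coordinates, whose origin is the TCP and whose axes are the flange's). Camera axes: x right, y down, z forward; pixel columns grow to the right and rows downward; lengths in m; the calibration is good to about 2 mm. A picture is of the moment at which its call begins: read the wrist's pose just before it.
A pose or a line that the arm cannot do raises manip.MotionError and nothing moves.
- manip.close_job(): hands the job in; it is judged then, once.
Readings, each from a call of its own:
- manip.current_time_s(): time.
- manip.current_joints(): joint angles.
- manip.current_dq(): joint speeds.
- manip.current_tau(): joint torques, N m.
- manip.current_eef_pos(): TCP position.
- manip.current_orientation(): TCP orientation.
- manip.current_force(): force on the tool from outside, world axes, zero at the start.
- manip.current_torque(): the same for the moment, N m.
- manip.current_width(): opening from 0.0 (shut) to 1.0 (fully open).
- manip.current_grasp_force(): force on a finger pad.
Only numpy, scipy, OpenCV 4.12 (cv2) and the standard library are available. Lean on these libraries where they do the work, as an engineer would, in place of code of your own. Each camera call takes 0.05 s, during which the arm holds its last target. There are 200 camera calls.

## Working session

There is one attempt and no reset: what is moved stays moved. The work goes in short steps, each a Python script; the robot and the scene stay as the last script left them, time stands still between calls to the robot, and variables do not carry over. Pictures are saved under pics/ and viewed, at most 10 in all, crops included, and the job is handed in when it is done.

```bash
ls; mkdir -p pics
python3 - <<'E'
from bench import manip as m
import cv2,numpy as np
np.set_printoptions(precision=4,suppress=True)
ims=[]
for n in ("scene","side"):
    d=m.get_image(n); np.savez(f"{n}0.npz",**d); ims.append(d["img"]); print(n,d["camera_matrix"],d["camera_from_world"])
    cv2.imwrite(f"pics/{n}0.png",cv2.resize(d["img"][...,::-1],(800,600),interpolation=cv2.INTER_CUBIC))
print(m.current_orientation(),m.current_time_s())
E
```

```text
pics
scene [[361.2578   0.     262.6014]
 [  0.     361.2578 191.7349]
 [  0.       0.       1.    ]] [[ 0.9883  0.1516 -0.0188 -0.5702]
 [ 0.0936 -0.698  -0.7099  0.1155]
 [-0.1208  0.6998 -0.704   1.2881]
 [ 0.      0.      0.      1.    ]]
side [[384.9855   0.     251.573 ]
 [  0.     384.9855 192.8459]
 [  0.       0.       1.    ]] [[-0.4237 -0.9058 -0.0101  0.3528]
 [-0.5011  0.2436 -0.8304  0.3995]
 [ 0.7546 -0.3468 -0.5571  1.058 ]
 [ 0.      0.      0.      1.    ]]
[-0.0003  0.2083  0.9781 -0.0008] 0.1
```

View pics/scene0.png

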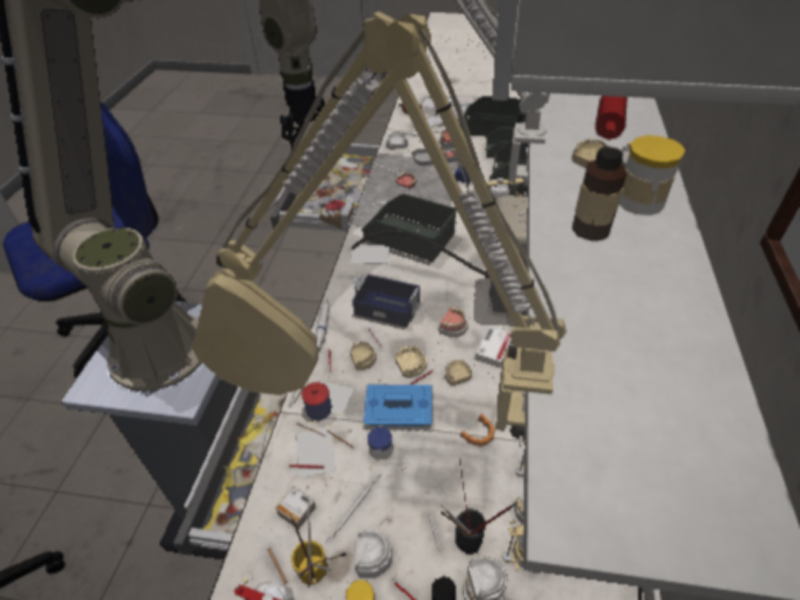

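View pics/side0.png

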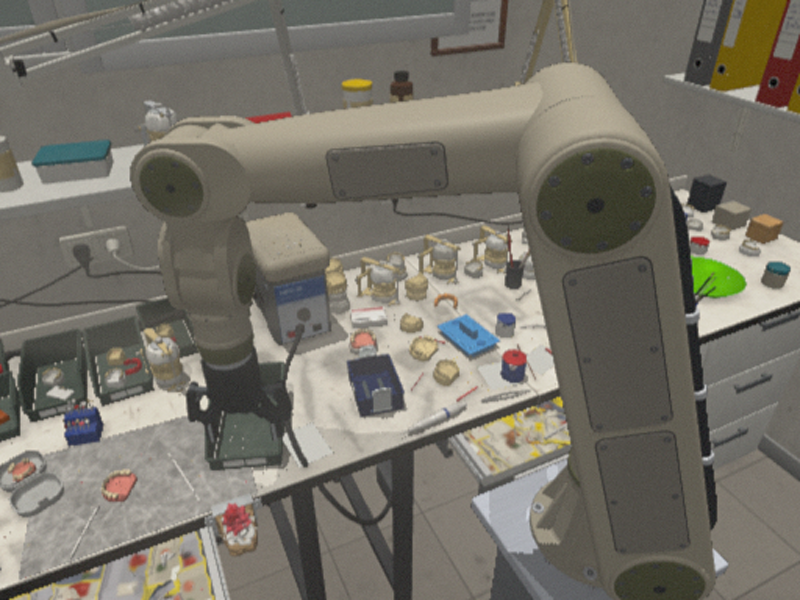

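Scene picture: navy box around (387,300), pink try-in (453,321), blue lid (398,405), green bin (405,228), pot (317,400), orange rim (478,430). The side picture shows the same things, with the box at (375,385). Next come coarse positions from colour and depth, then wrist views.

```bash
cat > h.py <<'E'
import numpy as np,cv2
from scipy.spatial.transform import Rotation as R
np.set_printoptions(precision=4,suppress=True)
def T_wrist(m):
    q=m.current_orientation(); T=np.eye(4); T[:3,:3]=R.from_quat([q[1],q[2],q[3],q[0]]).as_matrix(); T[:3,3]=m.current_eef_pos(); return T
def cloud(d,T=None):
    """world xyz per pixel; T = world_from_camera"""
    K=d["camera_matrix"]; z=d["depth"]; v,u=np.mgrid[:z.shape[0],:z.shape[1]]
    if T is None: T=np.linalg.inv(d["camera_from_world"])
    P=np.stack([(u-K[0,2])*z/K[0,0],(v-K[1,2])*z/K[1,1],z,np.ones_like(z)],-1)@T.T
    P=P[...,:3]; P[z==0]=np.nan; return P
def down(yaw):
    """tool z down; tool y (closing line) at world angle yaw; returns wxyz"""
    y=np.array([np.cos(yaw),np.sin(yaw),0]); z=np.array([0,0,-1.]); x=np.cross(y,z)
    q=R.from_matrix(np.stack([x,y,z],1)).as_quat(); return [q[3],q[0],q[1],q[2]]
def yaw_of(m):
    y=T_wrist(m)[:3,1]; return np.arctan2(y[1],y[0])
def best_down(m,p,yaw):
    """the half turn with joint 6 nearest zero"""
    c=[(abs(j[5]),k) for k in (0,np.pi) if (j:=m.solve_ik(p,down(yaw+k))) is not None]
    return down(yaw+min(c)[1])
def wrist(m,name):
    T=T_wrist(m); d=m.get_image("wrist"); W=T@d["mount"]
    np.savez(name+".npz",W=W,**d); return d,W
E
python3 - <<'E'
from h import *
for n in ("scene","side"):
    d=dict(np.load(n+"0.npz")); P=cloud(d); hsv=cv2.cvtColor(d["img"],cv2.COLOR_RGB2HSV)
    H,S,V=[hsv[...,i].astype(int) for i in range(3)]
    inw=(P[...,0]>.3)&(P[...,0]<.85)&(P[...,1]>-.45)&(P[...,1]<.6)&(P[...,2]<.12)&(P[...,2]>-.02)
    for k,mk in dict(navy=(H>108)&(H<128)&(S>90)&(V<120),lid=(H>95)&(H<108)&(S>120)&(V>120),pink=((H<8)|(H>172))&(S>70)&(V>120),red=((H<8)|(H>172))&(S>150),orange=(H>8)&(H<16)&(S>150)&(V>120),green=(H>40)&(H<95)&(S>30)&(V<90),yellow=(H>17)&(H<27)&(S>60)&(V>110)).items():
        nn,L,st,c=cv2.connectedComponentsWithStats((mk&inw).astype(np.uint8))
        for i in range(1,nn):
            if st[i,4]>25:
                p=P[L==i]; print(n,k,st[i,4],c[i],"med",np.median(p,0),"lo",np.percentile(p,3,axis=0),"hi",np.percentile(p,97,axis=0))
from bench import manip as m
print(m.get_image("wrist")["mount"])
E
```

```text
scene navy 142 [242.7746 279.7746] med [ 0.5476 -0.1831  0.0517] lo [ 0.5301 -0.2003  0.0489] hi [ 0.5648 -0.1631  0.0552]
scene lid 931 [254.9678 259.0892] med [ 0.5679 -0.0909  0.0238] lo [ 0.5044 -0.1294  0.0196] hi [ 0.6266 -0.0397  0.049 ]
scene pink 77 [289.013  202.7143] med [0.6476 0.1718 0.0229] lo [0.6274 0.1471 0.019 ] hi [0.6689 0.1887 0.0287]
scene pink 31 [321.2581 223.0645] med [0.7672 0.0932 0.0209] lo [0.7603 0.0678 0.0172] hi [0.7763 0.1174 0.0232]
scene pink 178 [201.2247 251.1067] med [ 0.4022 -0.1077  0.0613] lo [ 0.3778 -0.1273  0.0573] hi [ 0.4252 -0.0835  0.0693]
scene pink 33 [195.8182 298.0909] med [ 0.4177 -0.2368  0.0075] lo [ 0.3855 -0.2405  0.0041] hi [ 0.4405 -0.2329  0.0103]
scene pink 34 [258.7059 378.1176] med [ 0.6332 -0.4269  0.0061] lo [ 0.6167 -0.4369  0.0011] hi [ 0.6477 -0.4175  0.0082]
scene red 138 [201.2174 251.6812] med [ 0.4033 -0.1104  0.0617] lo [ 0.3825 -0.1281  0.0581] hi [ 0.4225 -0.0905  0.071 ]
scene yellow 153 [231.7516 226.451 ] med [0.4649 0.033  0.0227] lo [0.4424 0.0086 0.0171] hi [0.4891 0.0577 0.0341]
scene yellow 240 [262.50
[... 1815 characters left out ...]
2 182.939 ] med [ 0.7817 -0.0472  0.0489] lo [ 0.7686 -0.0757  0.0153] hi [ 0.8164 -0.0249  0.0612]
side yellow 107 [245.243  185.0841] med [0.7973 0.0466 0.0493] lo [0.7875 0.0153 0.0333] hi [0.8188 0.068  0.0737]
side yellow 110 [262.5455 206.8727] med [0.6607 0.0305 0.0224] lo [0.6483 0.0061 0.0081] hi [0.6936 0.052  0.0325]
side yellow 197 [270.5939 222.401 ] med [0.566  0.0446 0.0167] lo [0.5378 0.0129 0.0087] hi [0.5937 0.0753 0.0289]
side yellow 190 [285.1526 237.8211] med [0.4572 0.0423 0.0231] lo [0.4365 0.0136 0.0095] hi [0.4845 0.0664 0.0352]
[[-0.0011 -0.9595 -0.2817  0.0717]
 [ 1.     -0.0014  0.0009 -0.0011]
 [-0.0012 -0.2817  0.9595 -0.1251]
 [ 0.      0.      0.      1.    ]]
```

Run:
```python
from h import *
from bench import manip as m
ims=[]
d,W=wrist(m,"w_bin"); ims.append(d["img"]); print(d["camera_matrix"],yaw_of(m))
for n,p in dict(w_box=(.50,.18,.33),w_try=(.64,.17,.25),w_lid=(.567,-.085,.28)).items():
    q=best_down(m,p,np.pi/2); m.reach(p,q); d,W=wrist(m,n); ims.append(d["img"]); print(n,m.current_joints(),W[:3,3],W[:3,1],m.current_time_s())
ims=[cv2.resize(i,(400,300),interpolation=cv2.INTER_AREA) for i in ims]
cv2.imwrite("pics/w0.png",np.vstack([np.hstack(ims[:2]),np.hstack(ims[2:])])[...,::-1])
```

```text
[[345.3538   0.     257.6357]
 [  0.     345.3538 187.9912]
 [  0.       0.       1.    ]] 1.150960967531259
w_box [0.1959 0.2185 0.1135 1.4663 0.0002 0.1948] [0.4277 0.1796 0.455 ] [ 0.9595 -0.0007  0.2818] 1.875
w_try [0.1397 0.489  0.3114 1.3927 0.0002 0.1387] [0.5672 0.1697 0.3753] [ 0.9598 -0.0007  0.2807] 2.6167
w_lid [-0.2868  0.3041  0.1067  1.3731  0.0005 -0.2884] [ 0.495  -0.0851  0.4056] [ 0.959  -0.0006  0.2833] 3.7083
```

View pics/w0.png

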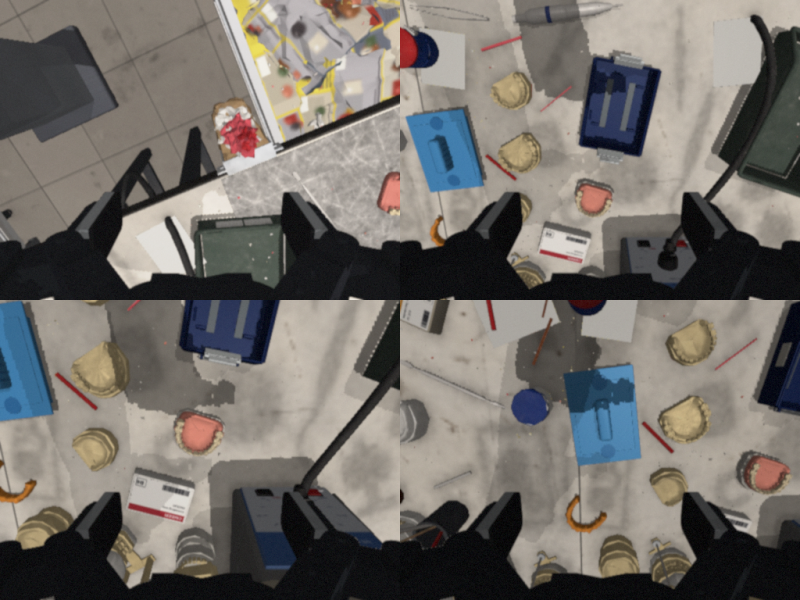

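The tile shows the box at tile 2 (220,105) with both clips and its x roughly along world x. The try-in is in tile 3 at (198,132), with its arch opening towards +x. The lid is in tile 4 at (203,115), and the bin is at the right edge of tile 2. Next I measure outlines from the depth at the known heights.

```bash
cat >> h.py <<'E'
def load(n):
    d=dict(np.load(n+".npz")); P=cloud(d,d.get("W")); hsv=cv2.cvtColor(d["img"],cv2.COLOR_RGB2HSV).astype(int); return d,P,hsv
def rect(p,k=1):
    """minAreaRect in mm of xy points, after dropping strays"""
    from scipy.spatial import cKDTree
    p=p[:,:2]; t=cKDTree(p); p=p[np.array([len(x) for x in t.query_ball_point(p,.006)])>3]
    (c,s,a)=cv2.minAreaRect((p*1000).astype(np.float32)); return np.array(c),np.array(s),a,len(p)
def near(P,c,r): return (abs(P[...,0]-c[0])<r)&(abs(P[...,1]-c[1])<r)
E
python3 - <<'E'
from h import *
for n in ("w_box","w_try","w_lid"):
    d,P,h=load(n); H,S,V=h[...,0],h[...,1],h[...,2]
    g=(S<40)&(abs(P[...,2])<.01); print(n,"bench z",np.nanpercentile(P[g][:,2],[5,50,95]))
    navy=(H>105)&(H<130)&(S>90)&(V<140)
    b=navy&(P[...,2]>.044)&(P[...,2]<.056)&(P[...,1]>.08)&(P[...,1]<.32)
    if b.sum()>50: print("box rim",rect(P[b]),np.median(P[b],0))
    fl=navy&near(P,(.47,.19),.1)&(P[...,2]<.02); 
    if fl.sum()>50: print("floor",rect(P[fl]),np.median(P[fl],0))
    cl=near(P,(.48,.19),.13)&(P[...,2]>.065)&(P[...,2]<.09)
    for s in (P[...,0]<.47,P[...,0]>.47):
        if (cl&s).sum()>5: print("clip",(cl&s).sum(),np.median(P[cl&s],0),P[cl&s].min(0),P[cl&s].max(0))
    l=(H>95)&(H<112)&(S>110)&near(P,(.567,-.085),.12)
    a=l&(P[...,2]>.016)&(P[...,2]<.03)
    if a.sum()>50: print("lid plate",rect(P[a]),np.median(P[a],0))
    a=l&(P[...,2]>.042)&(P[...,2]<.056)
    if a.sum()>20: print("lid bar",rect(P[a]),np.median(P[a],0))
    t=near(P,(.648,.17),.06)
    for lo,hi in ((.006,.06),(.012,.022),(.022,.05)):
        a=t&(P[...,2]>lo)&(P[...,2]<hi)
        if a.sum()>30: print("try",lo,hi,rect(P[a]),P[a].min(0),P[a].max(0))
for n in ("scene0","w_box","w_bin"):
    d,P,h=load(n); S,V=h[...,1],h[...,2]
    for lo,hi in ((.074,.092),(-.004,.01),(.028,.04)):
        a=(V<110)&(P[...,0]>.3)&(P[...,0]<.8)&(P[...,1]>.3)&(P[...,1]<.7)&(P[...,2]>lo)&(P[...,2]<hi)&((h[...,0]>45)&(h[...,0]<100))
        if a.sum()>20: print(n,"bin",lo,rect(P[a]),np.median(P[a],0))
E
```

```text
w_box bench z [-0.0002  0.0013  0.0044]
box rim (array([486.6418, 205.3741]), array([ 98.4935, 134.0376]), 79.2840347290039, 1085) [0.489  0.2266 0.0504]
floor (array([487.1857, 205.5778]), array([ 90.6249, 130.5621]), 79.3857421875, 6159) [0.4854 0.2058 0.0053]
clip 392 [0.417  0.2181 0.0723] [0.4093 0.1985 0.0652] [0.4251 0.2377 0.0803]
clip 369 [0.5563 0.1922 0.0717] [0.548  0.1734 0.065 ] [0.5639 0.2125 0.0803]
lid plate (array([563.2197, -81.0394]), array([134.7086,  96.1361]), 7.041767597198486, 6178) [ 0.555  -0.0729  0.0237]
lid bar (array([562.9004, -80.6635]), array([55.7897, 18.3494]), 6.582134246826172, 696) [ 0.5613 -0.0789  0.0484]
try 0.006 0.06 (array([650.2905, 164.319 ]), array([67.703 , 53.0369]), 71.60853576660156, 1858) [0.6187 0.1312 0.0062] [0.678  0.2016 0.0396]
try 0.012 0.022 (array([642.8713, 167.0583]), array([67.3323, 36.0533]), 72.71675872802734, 284) [0.6191 0.1315 0.012 ] [0.6612 0.2016 0.022 ]
try 0.022 0.05 (array([651.319 , 164.8272]), array([64.4903, 51.4185]), 73.23210906982422, 1476) [0.6208 0.1343 0.022 ] [0.678  0.1984 0.0396]
w_try bench z [-0
[... 2187 characters left out ...]
590.0021, 427.4792]), array([118.5885, 348.9408]), 68.39810180664062, 1792) [0.5234 0.416  0.0856]
w_box bin -0.004 (array([498.315 , 483.5326]), array([138.17  , 210.0598]), 71.2903823852539, 4736) [0.5424 0.4896 0.0037]
w_box bin 0.028 (array([504.2 , 432.98]), array([256.9405, 122.7785]), 11.936563491821289, 729) [0.4918 0.4225 0.0342]
w_bin bin 0.074 (array([409.523 , 441.0289]), array([8.0976, 6.0268]), 50.88783264160156, 33) [0.4089 0.4408 0.0754]
w_bin bin -0.004 (array([450.2749, 474.0769]), array([188.2412, 141.7604]), 68.0174560546875, 5766) [0.4587 0.5026 0.0035]
w_bin bin 0.028 (array([423.484 , 492.2125]), array([167.2432,  85.5954]), 73.484619140625, 692) [0.3926 0.5124 0.0382]
```

Everything checks against the given sizes:

| Thing | Centre (m) | x or long axis |
|---|---|---|
| Box | (0.487, 0.205) | -10.6° |
| Lid | (0.563, -0.081) | 6.9° |
| Try-in | (0.6535, 0.1635) | -17.3° |
| Bin | (0.498, 0.4835) | y axis at -18.7° |

Next I check the space round the try-in, then grasp it.

Run:
```python
from h import *
from bench import manip as m
C=np.vstack([load(n)[1].reshape(-1,3) for n in ("w_box","w_try","w_lid","scene0","side0")]); C=C[~np.isnan(C[:,0])]
c=np.array([.6535,.1635]); a=np.radians(-17.3); ex=np.array([np.cos(a),np.sin(a)]); ey=np.array([-ex[1],ex[0]])
q=(C[:,:2]-c); u,v=q@ex,q@ey
for lo,hi,lim in ((.008,.07,(.075,.03)),(.07,.3,(.1,.12))):
    s=(C[:,2]>lo)&(C[:,2]<hi)&(abs(u)<lim[0])&(abs(v)<lim[1])
    print(lo,s.sum()); 
    Hh,xe,ye=np.histogram2d(u[s],v[s],bins=[np.arange(-.1,.101,.02),np.arange(-.12,.121,.02)]); print(Hh.astype(int))
for yaw in (a,a+np.pi):
    for z in (.15,.022): print(yaw,m.solve_ik([*c,z],down(yaw)))
    print(m.solve_ik([.487,.205,.03],down(np.radians(-10.6)+(yaw-a))))
```

```text
0.008 7489
[[   0    0    0    0    0    0    0    0    0    0    0    0]
 [   0    0    0    0    0    0    0    0    0    0    0    0]
 [   0    0    0    0    0    0    0    0    0    0    0    0]
 [   0    0    0    0  299  513  521  221    0    0    0    0]
 [   0    0    0    0  574  782  869  596    0    0    0    0]
 [   0    0    0    0  445  888 1110  312    0    0    0    0]
 [   0    0    0    0   23  197  137    1    0    0    0    0]
 [   0    0    0    0    0    0    0    0    0    0    0    0]
 [   0    0    0    0    0    0    1    0    0    0    0    0]
 [   0    0    0    0    0    0    0    0    0    0    0    0]]
0.07 23900
[[   0    0    0    0    8  244  134    0    0    0    0    0]
 [   0    0    0    0    0    0    0    0    0    0    0    0]
 [   0    0    0    0    0    0    0  208 2713  293    0    0]
 [   0    0    0    0    0    0    0  727 3949   22    0    0]
 [   0    0  807 5420  575    0    0    0   86    0    0    0]
 [   0    0    1  897  475    0    0    0    0    0    0    0]
 [   0    0    0    0    0    0    0    0    0    0    0   10]
 [   0    0    0    0    0    0    0    0    0   69 2821 1915]
 [   0    0    0    0    0    0    0    0    0 1039  984   29]
 [   0    0    0    0    0    0    0    0    0   61  375   38]]
-0.30194196059501904 [0.1261 0.5455 0.1551 1.1803 0.     1.9989]
-0.30194196059501904 [ 0.1261  0.6408 -0.0128  0.9172  0.      1.9989]
[ 0.2464  0.3971 -0.4162  0.7574  0.      2.0022]
2.8396506929947742 [ 0.1261  0.5455  0.1551  1.1803  0.     -1.1427]
2.8396506929947742 [ 0.1261  0.6408 -0.0128  0.9172  0.     -1.1427]
[ 0.2464  0.3971 -0.4162  0.7574  0.     -1.1393]
```

Run:
```python
from h import *
from bench import manip as m
c=[.6535,.1635]; q=down(np.radians(-17.3)+np.pi)
m.set_gripper(1.0,30)
m.reach([*c,.13],q); m.servo_line([*c,.023],.08)
print("F",m.current_force()); m.set_gripper(0.0,30); print("w",m.current_width(),m.current_grasp_force())
m.servo_line([*c,.035],.05); print("w",m.current_width(),m.current_grasp_force()); m.servo_line([*c,.15],.12)
d,W=wrist(m,"w_grasp"); P=cloud(d,T_wrist(m)@d["mount"]); T=T_wrist(m)
Q=(P-T[:3,3])@T[:3,:3]; h=cv2.cvtColor(d["img"],cv2.COLOR_RGB2HSV).astype(int)
s=(abs(Q[...,0])<.06)&(abs(Q[...,1])<.035)&(Q[...,2]>-.03)&(Q[...,2]<.03)
print("tool frame lo/hi",np.percentile(Q[s],[1,99],axis=0),s.sum())
pk=s&((h[...,0]<10)|(h[...,0]>170))&(h[...,1]>70); print("pink",np.percentile(Q[pk],[1,99],axis=0),pk.sum())
cv2.imwrite("pics/grasp.png",d["img"][...,::-1]); print(m.current_eef_pos(),m.current_time_s())
```

```text
F [ 0.2294 -0.1416  0.8117]
w 0.6624853676390647 32.06399051123299
w 0.6584856043665839 31.888851252151653
tool frame lo/hi [[-0.0275 -0.0329 -0.0255]
 [ 0.0335  0.0331  0.0189]] 24362
pink [[-0.0245 -0.0214 -0.0066]
 [ 0.0309  0.0277  0.0046]] 11910
[0.6528 0.1634 0.1488] 8.5083
```

View pics/grasp.png

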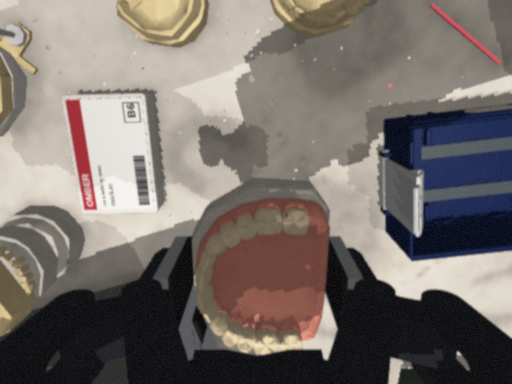

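The try-in is held level in the pads, centred at about (262,275), and the box's +x clip shows at (405,190). Next I measure its offset along the pads from this picture.

Run:
```python
from h import *
from bench import manip as m
d,P,h=load("w_grasp"); T=T_wrist(m); Q=(P-T[:3,3])@T[:3,:3]
for lo in np.arange(-.02,.03,.004):
    s=(abs(Q[...,1])<.02)&(Q[...,2]>lo)&(Q[...,2]<lo+.004)&(abs(Q[...,0])<.06)
    if s.sum()>20: print(round(lo,3),s.sum(),np.percentile(Q[s][:,0],[.5,5,50,95,99.5]))
```

```text
-0.016 1002 [-0.0278 -0.0244  0.0086  0.0249  0.029 ]
-0.012 3724 [-0.03   -0.0278  0.0154  0.0292  0.0304]
-0.008 1696 [-0.0268 -0.0237 -0.0096  0.031   0.0318]
-0.004 2243 [-0.0234 -0.022  -0.0104  0.0278  0.0312]
0.0 5628 [-0.02   -0.017   0.0003  0.0209  0.0298]
0.004 479 [0.0176 0.0203 0.0295 0.0309 0.0331]
0.008 979 [0.0199 0.0227 0.0309 0.0334 0.0339]
0.012 276 [0.0239 0.0259 0.0331 0.0339 0.0343]
0.016 247 [0.0232 0.024  0.0331 0.0342 0.0344]
0.02 118 [0.0235 0.0243 0.0332 0.0342 0.0343]
```

The offset is about 0 (denture -30 to 31 mm, cast edge +34), so I place it now.

Run:
```python
from h import *
from bench import manip as m
b=[.487,.2053]; q=down(np.radians(-10.6)+np.pi)
F0=np.array(m.current_force())
m.servo_line([*b,.15],.12,q); m.servo_line([*b,.045],.08)
for z in (.036,.032,.0295,.028,.0265,.025):
    m.servo_line([*b,z],.04); f=m.current_force()-F0; print(z,m.current_eef_pos(),f)
    if f[2]>4: break
m.set_gripper(.84,30); m.hold(.2); print("open",m.current_width())
m.servo_line([*b,.08],.06); m.servo_line([*b,.20],.15)
p=[.45,.2053,.24]; m.reach(p,best_down(m,p,np.pi/2)); d,W=wrist(m,"w_nest")
P=cloud(d,W); h=cv2.cvtColor(d["img"],cv2.COLOR_RGB2HSV).astype(int)
cv2.imwrite("pics/nest.png",d["img"][...,::-1]); print(m.current_time_s())
nv=(h[...,0]>105)&(h[...,0]<130)&(h[...,1]>90)&(h[...,2]<140)&(P[...,2]>.044)&(P[...,2]<.056)&near(P,b,.1)
print("rim",rect(P[nv])); s=near(P,b,.055)&((h[...,0]<30)|(h[...,0]>170)); 
for lo,hi in ((.012,.02),(.025,.045)):
    k=s&(P[...,2]>lo)&(P[...,2]<hi); print(lo,rect(P[k]),P[k][:,2].max())
k=near(P,b,.055)&(P[...,2]>.014)&(P[...,2]<.045)&~((h[...,0]>100)&(h[...,0]<135)&(h[...,1]>60)); print("all",rect(P[k]))
```

```text
0.036 [0.4866 0.2052 0.0356] [-0.3868 -0.3515 -0.4637]
0.032 [0.4868 0.2053 0.0317] [ 0.1167 -1.8322 -0.5314]
0.0295 [0.4869 0.2052 0.0293] [-0.5124 -1.0348  1.5114]
0.028 [0.4872 0.2054 0.0281] [ 0.0161 -1.5247  0.0122]
0.0265 [0.4873 0.2054 0.028 ] [-3.8444 -2.0596 11.9986]
open 0.8442074719230177
16.7417
rim (array([486.0349, 205.3444]), array([ 99.1231, 134.9123]), 79.28704833984375, 1919)
0.012 (array([467.3264, 206.2537]), array([33.8828, 69.9806]), 8.34856128692627, 245) 0.019992545376139648
0.025 (array([483.9242, 206.8491]), array([64.5172, 51.9288]), 79.76314544677734, 2825) 0.0436321299159122
all (array([483.1481, 206.5354]), array([67.8885, 53.4387]), 78.81635284423828, 3152)
```

View pics/nest.png

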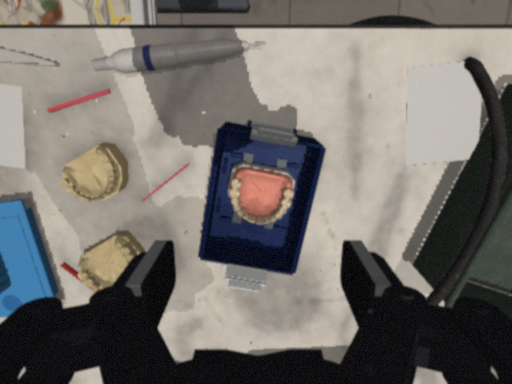

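The try-in sits square in the nest at (260,190), within about 2 mm, and its top is at the right height. Next the lid.

Run:
```python
from h import *
from bench import manip as m
l=[.5632,-.0813]; q=down(np.radians(96.9))
ok=best_down(m,[*l,.1],np.radians(96.9)); print(m.solve_ik([*l,.046],ok))
m.set_gripper(.6,60); m.reach([*l,.13],ok); m.servo_line([*l,.047],.1)
m.set_gripper(0,60); print("w",m.current_width(),m.current_grasp_force(),m.current_eef_pos())
m.servo_line([*l,.18],.15); F0=np.array(m.current_force()); print("w",m.current_width(),m.current_grasp_force())
d,W=wrist(m,"w_lidheld"); P=cloud(d,W); h=cv2.cvtColor(d["img"],cv2.COLOR_RGB2HSV).astype(int); T=T_wrist(m); Q=(P-T[:3,3])@T[:3,:3]
a=(h[...,0]>95)&(h[...,0]<112)&(h[...,1]>110)&(Q[...,2]>.015)&(Q[...,2]<.035)&(abs(Q[...,1])<.08)&(abs(Q[...,0])<.1)
print("lid in tool",np.percentile(Q[a],[.5,99.5],axis=0),rect(Q[a]),"tilt",np.polyfit(Q[a][:,0],Q[a][:,2],1))
b=[.4865,.2053]; qb=best_down(m,[*b,.18],np.radians(79.35))
m.servo_line([*b,.18],.18,qb); m.servo_line([*b,.115],.1)
for z in np.arange(.105,.088,-.002):
    m.servo_line([*b,z],.04); f=m.current_force()-F0; print(round(z,3),m.current_eef_pos(),f)
    if f[2]>5: break
print(m.current_time_s())
```

```text
[-0.2844  0.4434 -0.2921  0.8352  0.     -0.4048]
w 0.1940311383867621 60.26704788208008 [ 0.5638 -0.0815  0.0478]
w 0.1949603830669033 59.648566246032715
lid in tool [[-0.0593 -0.0476  0.0215]
 [ 0.067   0.046   0.0258]] (array([ 1.793 , -1.0393]), array([131.2796,  95.8164]), 0.05799650400876999, 33022) tilt [0.0054 0.0236]
0.105 [0.4862 0.2053 0.1048] [ 0.1453  0.2173 -0.2951]
0.103 [0.4864 0.2053 0.1029] [-0.558   0.7025  0.1059]
0.101 [0.4864 0.2053 0.1009] [0.2552 0.5526 0.6747]
0.099 [0.4864 0.2052 0.0988] [0.1868 0.9828 0.5018]
0.097 [0.4865 0.2053 0.097 ] [-0.8826  0.7295  0.842 ]
0.095 [0.4869 0.2054 0.0954] [-0.5815  0.3516  4.8551]
0.093 [0.4873 0.2055 0.0939] [-1.1899  1.1742  8.0684]
25.2833
```

Run:
```python
from h import *
from bench import manip as m
b=np.array([.4865,.2053]); F0=np.array([0,0,-3.])
for z in np.arange(.090,.076,-.003):
    m.servo_line([*b,z],.06); f=m.current_force()[2]; print(round(z,3),m.current_eef_pos()[2],f)
    if f>35: break
m.set_gripper(.6,60); print("rel",m.current_eef_pos(),m.current_force()); m.servo_line([*b,.14],.15); m.set_gripper(0,60)
ax=np.array([np.cos(np.radians(-10.65)),np.sin(np.radians(-10.65))])
for s in (1,-1):
    p=b+s*.046*ax; m.servo_line([*p,.13],.15); m.servo_line([*p,.092],.12)
    for z in np.arange(.088,.068,-.002):
        m.servo_line([*p,z],.05); f=m.current_force()[2]; e=m.current_eef_pos()[2]
        if f>3: print(s,round(z,3),e,f)
        if f>28: break
    m.servo_line([*p,.13],.15)
p=[.45,.2053,.26]; m.reach(p,best_down(m,p,np.pi/2)); d,W=wrist(m,"w_closed"); P=cloud(d,W)
h=cv2.cvtColor(d["img"],cv2.COLOR_RGB2HSV).astype(int)
a=(h[...,0]>95)&(h[...,0]<112)&(h[...,1]>110)&near(P,b,.1)&(P[...,2]>.03)
top=a&(P[...,2]<.075); print("plate",rect(P[top]))
u=(P[...,:2]-b)@ax
for s in (1,-1):
    k=top&(u*s>.04)&(u*s<.06); print(s,k.sum(),np.median(P[k],0))
cv2.imwrite("pics/closed.png",d["img"][...,::-1]); print(m.current_time_s())
```

```text
0.09 0.09152889915365398 9.353395277404676
0.087 0.08951583802410293 13.882184920861521
0.084 0.08617573537703946 13.589252752363137
0.081 0.08233733327294249 13.16621330608219
0.078 0.07928449767285328 7.81537724251241
rel [0.4862 0.2052 0.0776] [0.2684 0.3846 0.3752]
1 0.072 0.0727746572180965 5.6257333529226745
1 0.07 0.07270385159961121 18.34750290543742
-1 0.072 0.07275969758595088 6.270150408098101
-1 0.07 0.07266080498373406 23.639927246475956
plate (array([486.7872, 205.3212]), array([ 99.0368, 134.9836]), 79.30099487304688, 9459)
1 652 [0.53   0.1674 0.0557]
-1 2058 [0.4373 0.2135 0.0557]
36.9583
```

View pics/closed.png

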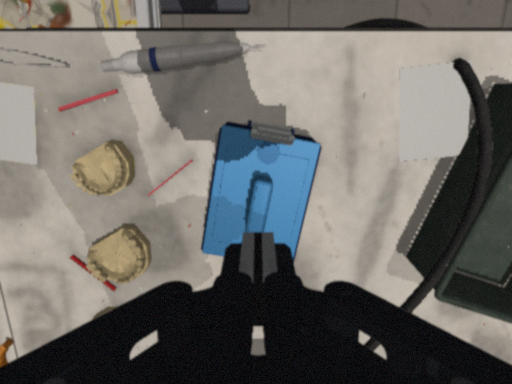

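The lid is flush (270,190), with both ends at 54.4 mm, so it is home under both clips. Next I check the bin, its cable and the reach, then lift and carry.

Run:
```python
from h import *
from bench import manip as m
c=np.array([.4983,.4835]); a=np.radians(-18.7); ex=np.array([np.cos(a),np.sin(a)]); ey=np.array([-ex[1],ex[0]])
C=np.vstack([load(n)[1].reshape(-1,3) for n in ("w_box","scene0","w_bin","w_nest","w_closed")]); C=C[~np.isnan(C[:,0])]
u,v=(C[:,:2]-c)@ex,(C[:,:2]-c)@ey
for z0,z1 in ((-.005,.012),(.03,.04),(.078,.09)):
  s=(C[:,2]>z0)&(C[:,2]<z1)&(abs(u)<.14)&(abs(v)<.1); print(z0); print(np.histogram2d(u[s],v[s],bins=[np.arange(-.14,.141,.02),np.arange(-.1,.101,.01)])[0].astype(int))
s=(C[:,2]>.095)&(C[:,2]<.3)&(C[:,1]>.25)&(C[:,1]<.65)&(C[:,0]>.3)&(C[:,0]<.7); print("tall",s.sum(),C[s].min(0),C[s].max(0), np.percentile(C[s],[10,50,90],axis=0))
for z in (.23,.08): print(m.solve_ik([*c,z],best_down(m,[*c,z],a+np.pi/2)))
```

```text
-0.005
[[704 693 619 455 335 215 129 121 126 126 129 123 134 121 124 128  44   0
    0  44]
 [275 446 626 557 206 105 119 123 105  96 101 104 102 106 113  99  22   2
    0   0]
 [510 287 148 263  24  26  24  48  41  24  22  23  24  32  26  25  17   3
    0   0]
 [571 623 397 197 109 108 115 111 145 159 114 117 108 117 123 120  90   1
    0   0]
 [494 582 488 423 108 104 102 104 149 230 164 104 109 114 117 115 120   0
    0   0]
 [478 526 456 390 103 105 104 101 144 244 244 179 109 109 111 109 116   0
    0   0]
 [447 453 445 445  80  74  69  68 114 232 320 237 193 117 106 102 107   2
    0   0]
 [441 425 452 338   0   0   0   0  36 156 324 296 227 195 122  96  43   1
    0   0]
 [414 410 419 347   0   0   0   0  43 145 365 353 250 180 149  44   7   4
    0   0]
 [406 393 409 309   0   0   0   0  41 143 352 374 347 257 181 102  48   2
    0   0]
 [387 387 391 311   0   0   0   0  38 149 334 355 366 344 249 183 135   0
    0   0]
 [379 362 396 257   0   0   0   0  39 141 326 343 350 335 341 258 239   0
    1   1]
 [330 360 356 302 128  49   7   6  14  52 120 122 128 132 125 122 111   4
[... 2007 characters left out ...]
 0   0   0   0   0   0   0   0   0   0   7   4
    0   0]
 [  0   0 752  86   0   0   0   0   0   0   0   0   0   0   0   0   7   4
    0   0]
 [  0   0 786  77   0   0   0   0   0   0   0   0   0   0   0   0   5   4
    0   0]
 [  0   4 734  62   0   0   0   0   0   0   0   0   0   0   0   0   3   6
    1   0]
 [  0   1 198 148 152 147 151 146 148 150 135  95  60  11   2   2   5   0
    0   0]
 [  0   1   0   0   0   0   0   0   0   0   0   0   0   0   0   0   0   0
    0   0]]
tall 7234 [0.4347 0.25   0.1074] [0.6958 0.6185 0.3   ] [[0.437  0.2522 0.277 ]
 [0.4423 0.2601 0.2849]
 [0.4548 0.2667 0.2936]]
[0.6548 0.5634 0.381  1.3885 0.     0.9812]
[0.6548 0.6285 0.1205 1.0628 0.     0.9812]
```

Run:
```python
from h import *
from bench import manip as m
b=[.4867,.2053]; q=best_down(m,[*b,.14],np.radians(79.35)); c=[.4983,.4835]
m.set_gripper(.6,110); m.reach([*b,.13],q); m.servo_line([*b,.079],.1)
m.set_gripper(0,110); print("w",m.current_width(),m.current_grasp_force()); F0=m.current_force()[2]
m.servo_line([*b,.10],.05); print(m.current_force()[2]-F0,m.current_width()); m.servo_line([*b,.14],.08); m.hold(.15)
m.servo_line([*b,.225],.15)
Q=best_down(m,[*c,.225],np.radians(71.3)); m.servo_line([*c,.225],.12,Q)
print("carried",m.current_width(),m.current_force(),m.current_eef_pos(),m.current_time_s())
d,W=wrist(m,"w_carry"); cv2.imwrite("pics/carry.png",d["img"][...,::-1])
```

```text
w 0.18114947487399471 108.48620295524597
-10.354977696442926 0.17650683012976393
carried 0.18252560305543086 [ 0.2349  0.1376 -4.788 ] [0.4984 0.483  0.2252] 43.725
```

View pics/carry.png

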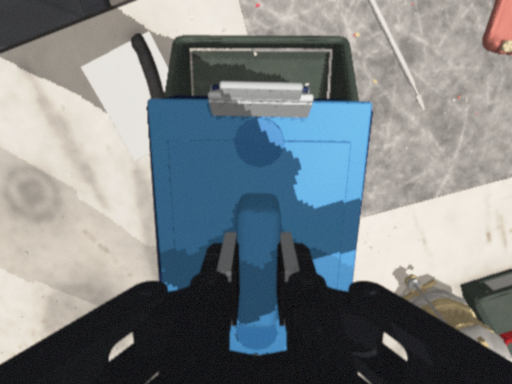

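The closed box hangs level, with its clip home at (260,98), and lines up over the bin, whose mouth is at (260,45). I lower it now.

Run:
```python
from h import *
from bench import manip as m
c=[.4983,.4835]; m.servo_line([*c,.095],.1); F0=m.current_force()[2]; print("F0",F0)
for z in np.arange(.090,.072,-.002):
    m.servo_line([*c,z],.04); f=m.current_force()[2]-F0; print(round(z,3),m.current_eef_pos()[2],f)
    if f>5: break
m.set_gripper(.6,60); m.hold(.3); m.servo_line([*c,.13],.1)
m.servo_line([*c,.24],.15); p=[.44,.49,.27]; m.reach(p,best_down(m,p,np.radians(71.3))); m.hold(.3)
d,W=wrist(m,"w_final"); P=cloud(d,W); h=cv2.cvtColor(d["img"],cv2.COLOR_RGB2HSV).astype(int)
a=(h[...,0]>95)&(h[...,0]<112)&(h[...,1]>110)&near(P,c,.12)&(P[...,2]>.045)&(P[...,2]<.068)
print(rect(P[a])); A=np.c_[P[a][:,:2]-c,np.ones(a.sum())]; print("plane",np.linalg.lstsq(A,P[a][:,2],rcond=None)[0],m.current_time_s())
cv2.imwrite("pics/final.png",d["img"][...,::-1])
```

```text
F0 -4.394875906589354
0.09 0.08976685550936805 0.15333093503962392
0.088 0.08781282282328132 0.9342509158830903
0.086 0.08615674512872559 0.46035248674942686
0.084 0.08489792909304489 4.68365350680135
0.082 0.08399619957286478 12.159578225688042
(array([499.4821, 482.2097]), array([100.7281, 136.214 ]), 70.28990173339844, 10076)
plane [0.0036 0.0015 0.0579] 49.4667
```

View pics/final.png

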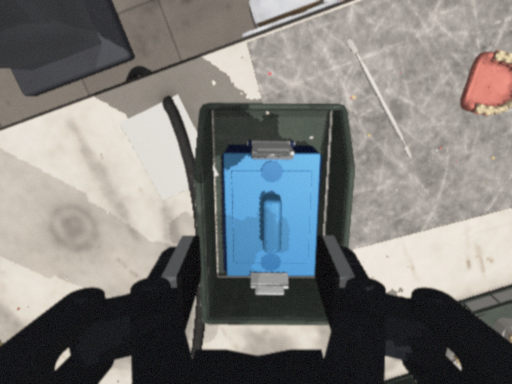

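The box lies flat in the middle of the bin (270,215), with its lid plate level at 56.6 mm above the bench and both clips over it. I hand in the job.

```bash
python3 -c "
from bench import manip as m
print(m.close_job())"
```

```text
the job is handed in; nothing more can be done
None
```

The job is handed in at about 49 s of the 72 s allowed: the try-in is in the nest, the lid is home under both clips, and the closed box lies flat in the middle of the green bin; no verdict came back.

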